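Fetch the serving spoon from the back of the crowded hook

TASK

The pudding is ready to serve and the serving spoon hangs at the back of the crowded hook, behind the skimmer and the turner. Hang the skimmer and the turner one after the other on the spare hook, then take the spoon, lower it head down into the white crock, let go only once its head is at the bottom, and leave it standing there. Do not drop anything, keep the crock upright and about where it is, and leave the two small cups and the jar alone.

Things in the scene. Friction and masses are not known exactly. Their poses are not given: they have to be found in the camera images.
- full_stand: Fixed hook stand (left or right one): 24 mm square post on a 120 mm square foot. Origin: on the table under the post's axis. Its hook bar runs level along its own -x. A 62 x 90 mm cap on the post, underside 410 mm up, reaches 43 mm from the post's axis over the bar, so near the post the gripper must lean back 20 to 35 degrees. Utensils hang some 42, 72 and 104 mm from the post's axis.
- spare_stand: The other hook stand, exactly like full_stand (same sizes and origin); its bar is empty at the start.
- full_stand_bar (a point): Middle of the upper face of the full stand's flat steel hook bar, 67.5 mm from the post's axis, 270 mm above the table. Bar: 16 mm wide, 6 mm thick; it ends 125 mm from the post's axis in an upturned tip 5 mm thick that rises 10 mm above the bar's upper face.
- spare_stand_bar (a point): The same point on the spare stand's bar, which has the same sizes.
- skimmer: Skimmer: loop and stem as the spoon's, round flat steel head of 72 mm diameter, 4 mm thick, with small dark holes. Length, origin and axes as for the spoon; about 0.1 kg. Hangs first or second from the tip, loop over the bar, flat faces square to the bar.
- turner: Turner: loop and stem as the spoon's, rectangular flat steel head 66 mm wide, 72 mm high, 4 mm thick, with four upright dark slots. Length, origin and axes as for the spoon; about 0.1 kg. Hangs first or second from the tip, flat faces square to the bar.
- spoon: Serving spoon, rearmost, 160 mm long, 0.08 kg. At the top a rectangular wooden loop, 42 wide x 46 high outside, window 30 x 34, 6 mm thick; then a stem 14 wide, 46 long; then a long oval steel head 42 wide, 70 high, 6 thick. Origin: middle of the underside of the loop's top bar, where it rests on the hook bar, 6 mm below the very top; z up along it, y across its width, x through it.
- spoon_tip (a point): Lowest point of the spoon's head, 154 mm below the spoon's origin along its -z.
- crock: White round open crock, 80 mm outside and 70 mm inside diameter, 100 mm high, floor 6 mm thick, 0.8 kg, loose on the 15 mm thick bamboo board between the stands. Origin: centre of its underside; z up.
- cup_a: Small terracotta cup, 68 mm across, 52 mm high, loose on the board; to be left alone. Origin: centre of its underside.
- cup_b: Small blue cup, 68 mm across, 52 mm high, loose on the board; to be left alone. Origin: centre of its underside.
- jar: Closed amber glass jar, 64 mm across, 90 mm high, loose on the board; to be left alone. Origin: centre of its underside.
- board: Bamboo cutting board, 420 x 250 x 15 mm, fixed flat on the table between the stands; crock, cups and jar stand on it. Origin: centre of its underside.

How it is judged:
By the outcome, as a careful person would: the job done as asked, in the order asked, and still so for the second after the job is handed in, with the robot touching nothing.
It also fails if it takes over 72 s, if anything falls off the work surface, if the arm or the gripper's body presses on something with over 40 N, if the wrist force passes 120 N, or if a joint passes its speed limit or range.

ROBOT

A 7-joint arm with a two-finger parallel gripper is mounted at the origin on the work surface. World frame = base frame: x ahead of the robot, y to its left, z up, the work surface at z = 0. Lengths are in m, angles in rad, forces in N, time in s.
With the tool pointing down it reaches from about 0.35 to 0.9 m from the base axis. Payload 19.9 kg.
Tool frame: the origin (TCP) lies at the very end of the fingers, on their centre line; the grasp point (between the pads) lies 19 mm behind it; z points along the fingers, y is the line along which they close (so a half turn about z gives the same grasp; the last joint's range is limited). The gripper opens to 94 mm and grips with 3 to 60 N. Pads are 16 mm wide; open, the fingers measure 119 mm over their backs; the gripper's body (75 mm by 177 mm) begins 78 mm behind the grasp point.
Start: joints at [-1.147, 0.417, -0.01, 1.614, 0.005, 1.111, -0.053], TCP at [0.28, 0.559, 0.185] pointing down, gripper open.
Joint ranges: [-2.81, 2.81], [-0.39, 2.02], [-1.27, 1.25], [0.06, 2.57], [-1.19, 4.33], [0.19, 2], [-2.82, 2.82]. Speed limits (rad/s): [1.89, 1.89, 2.39, 2.39, 3.01, 3.01, 3.01].

INTERFACE

Orientations are given as a 3x3 rotation matrix whose columns are the frame's x, y, z axes.
In Python, from workcell import status, viewer, sign_off, cut_out, place_of gives the robot as it stands.
- The arm moves only by the shell command python3 -m jog 'ROWS' [FORCE]. ROWS is JSON, a list of rows, each a list of 5 numbers: the finger opening in mm, from 0 to 94, then the shift along the tool's x, y, z in mm, then the turn about the tool's z in degrees. In form: [[claw, x, y, z, turn], ...]. A call has exactly 10 rows; each row shifts and turns the commanded pose from where the row before left it, along the tool's axes as they then stand; what a row does not reach is not made up. A row lasts 1/12 s, in which the tool goes at most 41.7 mm and 7.16 degrees, less where a joint would pass 70% of its speed; a pose out of reach is approached as far as the arm can. A call with a gripper value outside its range is refused whole. The fingers move at their own pace and stop on an object; FORCE is the grip in N (left out, the last holds). Time passes only in rows, so rows that do not move let the fingers close, or fill a call up. It gives the time, the measured TCP pose, the force, the opening and the grip force at its end, in the units of the state.
- status.observe(): the state, without advancing time (a new reading comes with each control period).
- viewer.capture(name): name is "scene" or "top" or "wrist"; returns (picture, depth): 384x512x3 uint8, red, green, blue; 384x512 float32, m along the optical axis (not along the pixel's ray), 0 where there is no reading.
- viewer.get_calibration(name): a dict with "fx", "fy", "cx", "cy" (pixels), "extrinsics" (4x4, takes a point from camera to world coordinates). Camera axes: x right, y down, z forward; pixel columns grow to the right and rows downward; lengths in m; the calibration is good to about 2 mm. A picture is of the moment at which its call begins: read the wrist's pose just before it. get_calibration takes no time and is no camera call; for the wrist camera it gives the pose at the moment of the call.
- sign_off(): hands the job in; it is judged then, once.
Trained networks look in the newest picture that a camera, given by its name, has taken for a name from the list of things; names that differ only in an ending like _2 or _b are one class to them, and where a whole thing is asked for, a point or a joint stands for the part that bears it (a point fixed in the world has none). Each returns a list of dicts, best first, with "p" (0 to 1); they miss things now and then, are a little off and sometimes report something else, mostly with a low value. They report only what shows in the picture. A call takes as long as a camera call.
- cut_out(camera, label): "pixels" (384x512 bool, what is visible of it) and "extent" ([left, top, width, height] in pixels, round what is visible of it).
- place_of(camera, label): "uv" ([column, row] in pixels: a listed point, or the origin of a listed thing).
The state is a dict: "time_s": time; "joints": joint angles; "joint_velocities": joint speeds; "joint_torque": joint torques, N m; "position": TCP position; "orientation": TCP orientation; "ft_force": force on the tool from outside, world axes, zero at the start; "ft_torque": the same for the moment, N m; "gripper_width": finger opening in m; "finger_force": force on a finger pad.
Only numpy, scipy, OpenCV 4.12 (cv2) and the standard library are available. Lean on these libraries where they do the work, as an engineer would, in place of code of your own. Each camera call takes 0.05 s, during which the arm holds its last target. There are 200 camera calls.

## Working session

There is one attempt and no reset: what is moved stays moved. The work goes in short steps, Python scripts to look and compute and a shell command to move; the robot and the scene stay as the last step left them, time stands still between calls to the robot, and variables do not carry over. Pictures are saved under pics/ and viewed, at most 10 in all, crops included, and the job is handed in when it is done.

```bash
ls; mkdir -p pics
cat > h.py <<'E'
import numpy as np, cv2
from workcell import status, viewer, sign_off, cut_out, place_of
def pts(cam, mask, depth, cal):
    v,u=np.where(mask&(depth>0)); z=depth[v,u]
    P=np.c_[(u-cal["cx"])/cal["fx"]*z,(v-cal["cy"])/cal["fy"]*z,z,np.ones_like(z)]
    return (P@np.array(cal["extrinsics"]).T)[:,:3]
E
python3 - <<'E'
from h import *
np.set_printoptions(precision=3,suppress=True)
s=status.observe(); print(s["time_s"],s["position"],s["orientation"])
ims=[]
for c in ["scene","top"]:
    im,d=viewer.capture(c); cal=viewer.get_calibration(c); ims.append(im)
    print(c,np.array(cal["extrinsics"])[:3])
    cv2.imwrite(f"pics/{c}0.png",im[:,:,::-1])
    for l in ["full_stand","spare_stand","skimmer","turner","spoon","crock","cup_a","jar","full_stand_bar","spare_stand_bar"]:
        if not l.endswith("bar"):
            for r in cut_out(c,l)[:2]:
                P=pts(c,r["pixels"],d,cal)
                if len(P): print(l,round(r["p"],2),r["extent"],"med",np.median(P,0),"lo",np.percentile(P,3,axis=0),"hi",np.percentile(P,97,axis=0))
        else:
            for r in place_of(c,l)[:2]:
                u,v=np.array(r["uv"]).round().astype(int); m=np.zeros(d.shape,bool); m[v-1:v+2,u-1:u+2]=1
                P=pts(c,m,d,cal); print(l,round(r["p"],2),u,v,np.median(P,0) if len(P) else None)
cv2.imwrite("pics/both0.png",cv2.resize(np.hstack(ims),(800,300))[:,:,::-1])
E
```

```text
pics
0.0 [0.28  0.558 0.185] [[-0.894  0.448 -0.   ]
 [ 0.448  0.894 -0.001]
 [-0.    -0.001 -1.   ]]
scene [[ 0.863  0.417 -0.285  0.912]
 [ 0.505 -0.702  0.502 -0.529]
 [ 0.01  -0.577 -0.816  1.024]]
full_stand 0.73 [280.4, 15.6, 76.4, 176.5] med [0.633 0.234 0.21 ] lo [0.536 0.186 0.004] hi [0.703 0.291 0.422]
full_stand 0.63 [148.7, 170.4, 111.5, 184.3] med [ 0.629 -0.241  0.224] lo [ 0.564 -0.291  0.01 ] hi [ 0.694 -0.186  0.423]
spare_stand 0.85 [279.7, 16.2, 75.7, 173.0] med [0.633 0.234 0.217] lo [0.533 0.186 0.007] hi [0.702 0.29  0.422]
skimmer 0.86 [166.8, 229.4, 17.9, 42.6] med [ 0.549 -0.235  0.174] lo [ 0.542 -0.251  0.125] hi [ 0.575 -0.213  0.276]
skimmer 0.48 [279.7, 18.5, 78.0, 173.2] med [0.633 0.234 0.215] lo [0.557 0.186 0.009] hi [0.701 0.288 0.422]
turner 0.79 [152.1, 218.4, 25.4, 52.4] med [ 0.517 -0.231  0.175] lo [ 0.512 -0.25   0.118] hi [ 0.543 -0.205  0.276]
spoon 0.64 [174.3, 233.3, 24.3, 45.3] med [ 0.58  -0.235  0.188] lo [ 0.574 -0.249  0.123] hi [ 0.583 -0.222  0.276]
crock 0.92 [224.5, 183.0, 33.2, 53.8] med [ 0.557 -0.02   0.075] lo [ 0.52  -0.058 
[... 1274 characters left out ...]
-0.242  0.13 ] hi [ 0.585 -0.206  0.278]
spoon 0.28 [197.1, 136.6, 94.6, 158.3] med [0.532 0.009 0.016] lo [ 0.372 -0.118  0.012] hi [0.765 0.119 0.019]
crock 0.66 [238.0, 200.8, 30.4, 32.6] med [ 0.561 -0.018  0.023] lo [ 0.522 -0.052  0.019] hi [0.591 0.019 0.117]
cup_a 0.93 [203.1, 161.0, 27.1, 29.2] med [0.672 0.082 0.026] lo [0.638 0.05  0.016] hi [0.695 0.11  0.069]
cup_a 0.62 [261.3, 163.4, 20.6, 25.3] med [ 0.669 -0.074  0.026] lo [ 0.634 -0.099  0.018] hi [ 0.692 -0.045  0.069]
jar 0.56 [229.8, 132.1, 26.5, 26.8] med [0.736 0.004 0.105] lo [ 0.715 -0.024  0.028] hi [0.769 0.03  0.108]
full_stand_bar 0.95 354 214 [ 0.551 -0.217  0.277]
spare_stand_bar 0.55 117 210 [0.56  0.253 0.271]
```

View pics/both0.png

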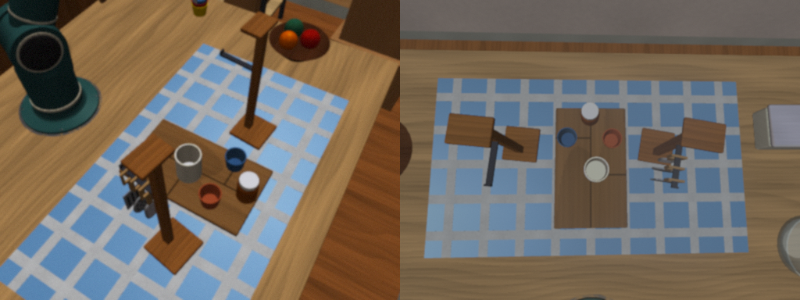

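Run:
```python
from h import *
np.set_printoptions(precision=4,suppress=True)
for c in ["scene","top"]:
    im,d=viewer.capture(c); cal=viewer.get_calibration(c)
    P=pts(c,d>0,d,cal)
    for sgn in (-1,1):
        Q=P[(np.sign(P[:,1])==sgn)&(abs(P[:,1])>.14)&(abs(P[:,1])<.34)&(P[:,0]>.42)]
        cap=Q[(Q[:,2]>.413)]
        bar=Q[(Q[:,2]>.264)&(Q[:,2]<.274)&(Q[:,0]<.61)]
        print(c,sgn,"cap",len(cap),cv2.minAreaRect(cap[:,:2].astype(np.float32)),np.median(cap[:,2]))
        print("  bar",len(bar),cv2.minAreaRect(bar[:,:2].astype(np.float32)))
        x=np.arange(.49,.61,.01)
        print([ (round(a,2),round(np.median(bar[abs(bar[:,0]-a)<.005,1]),4)) for a in x if (abs(bar[:,0]-a)<.005).any()])
        loop=Q[(Q[:,2]>.274)&(Q[:,2]<.29)&(Q[:,0]<.62)]
        if len(loop):
            for a in (.519,.551,.58):
                l=loop[abs(loop[:,0]-a)<.012]; print("   loop",a,len(l),l.mean(0) if len(l) else 0, l[:,1].min() if len(l) else 0,l[:,1].max() if len(l) else 0, cv2.minAreaRect(l[:,:2].astype(np.float32)) if len(l)>3 else 0)
```

```text
scene -1 cap 2178 ((0.6097418069839478, -0.23174825310707092), (0.09003279358148575, 0.06274359673261642), 79.9181900024414) 0.4211817669770872
  bar 316 ((0.5538377165794373, -0.22902561724185944), (0.032050520181655884, 0.11552716791629791), 80.05392456054688)
[(np.float64(0.5), np.float64(-0.2191)), (np.float64(0.51), np.float64(-0.2188)), (np.float64(0.52), np.float64(-0.2244)), (np.float64(0.53), np.float64(-0.2218)), (np.float64(0.54), np.float64(-0.2234)), (np.float64(0.55), np.float64(-0.2309)), (np.float64(0.56), np.float64(-0.2273)), (np.float64(0.57), np.float64(-0.2253)), (np.float64(0.58), np.float64(-0.2337)), (np.float64(0.59), np.float64(-0.2318)), (np.float64(0.6), np.float64(-0.2369))]
   loop 0.519 37 [ 0.5166 -0.2269  0.2756] -0.23791572441013897 -0.21569050760781106 ((0.5168483257293701, -0.22687938809394836), (0.02185956947505474, 0.006934193894267082), 82.93891906738281)
   loop 0.551 27 [ 0.5488 -0.2295  0.2758] -0.2384947078186187 -0.22156564184299643 ((0.5489137768745422, -0.22989928722381592), (0.017115190625190735, 0.007006595842540264), 83.3379135131836)

[... 2611 characters left out ...]
303955078)
[(np.float64(0.51), np.float64(0.252)), (np.float64(0.52), np.float64(0.2558)), (np.float64(0.53), np.float64(0.2549)), (np.float64(0.54), np.float64(0.2536)), (np.float64(0.55), np.float64(0.2532)), (np.float64(0.56), np.float64(0.2523)), (np.float64(0.57), np.float64(0.2512)), (np.float64(0.58), np.float64(0.2503)), (np.float64(0.59), np.float64(0.2489)), (np.float64(0.6), np.float64(0.2489))]
   loop 0.519 24 [0.5089 0.2578 0.2806] 0.24949205124069046 0.26524862411782124 ((0.509347677230835, 0.2573651671409607), (0.015767114236950874, 0.0038023185916244984), 89.6897201538086)
   loop 0.551 0 0 0 0 0
   loop 0.58 1 [0.589  0.2507 0.2751] 0.25067896417441565 0.25067896417441565 0
```

The scene camera (left half) shows the crowded stand nearest the camera, with its utensils near (130,185). The empty stand is at (255,80). The top view shows the crock at (596,170), with the cups and jar behind it.

Full post is at about (0.622, -0.233) with yaw -10°, and spare post at (0.630, 0.245) with yaw -5.4°. The turner is outermost, then the skimmer, then the spoon. I'll raise the arm and see how it behaves near its wrist limit, since I'll need a lean.

```bash
cat >> h.py <<'E'
def st():
    np.set_printoptions(precision=4,suppress=True)
    s=status.observe(); R=np.array(s["orientation"])
    print("t",round(s["time_s"],2),"pos",np.array(s["position"]),"j",np.array(s["joints"]),"F",np.array(s["ft_force"]).round(1),"w",s["gripper_width"],s["finger_force"])
    print(" x",R[:,0],"y",R[:,1],"z",R[:,2]); return s,R
def to(p,grasp=False):
    s,R=st(); q=np.array(s["position"])-(R[:,2]*.019 if grasp else 0)
    print(" tool move mm",R.T@(np.array(p)-q)*1000)
E
python3 -m jog '[[94,0,0,-40,-2],[94,0,0,-40,-2],[94,0,0,-40,-2],[94,0,0,-40,-2],[94,0,0,-40,-2],[94,0,0,-40,-2],[94,0,0,-40,-2],[94,0,0,-40,-2],[94,0,0,-40,-1],[94,0,0,0,0]]'; python3 -c "
from h import *
to([.5,0,.55])"
```

```text
time_s: 2.03
position: [0.2803, 0.5591, 0.5531]
orientation: [[-0.986, 0.166, 0.004], [0.166, 0.986, 0.009], [-0.002, 0.01, -1.0]]
ft_force: [-0.1, 0.3, 0.1]
gripper_width: 0.0942
finger_force: 0.0
t 2.03 pos [0.2803 0.5591 0.5531] j [-1.1316  0.3571 -0.0401  0.8935  0.0149  1.8811  0.2394] F [-0.1  0.3  0.1] w 0.09422230661281523 0.0
 x [-0.9861  0.1661 -0.0025] y [0.1661 0.9861 0.0098] z [ 0.0041  0.0092 -0.9999]
 tool move mm [-309.4933 -514.8602   -1.1634]
```

```bash
python3 -m jog '[[94,-22,-34,0,0],[94,-22,-34,0,0],[94,-22,-34,0,0],[94,-22,-34,0,0],[94,-22,-34,0,0],[94,-22,-34,0,0],[94,-22,-34,0,0],[94,-22,-34,0,0],[94,-22,-34,0,0],[94,-22,-34,0,0]]' >/dev/null;python3 -m jog '[[94,-22,-34,0,0],[94,-22,-34,0,0],[94,-22,-34,0,0],[94,-22,-34,0,0],[94,-22,-34,0,0],[94,-22,-34,0,0],[94,0,0,-30,0],[94,0,0,-30,0],[94,0,0,-30,0],[94,0,0,0,0]]' ; python3 -c "
from h import *
st()"
```

```text
time_s: 3.7
position: [0.5362, -0.0364, 0.6292]
orientation: [[-0.986, 0.167, 0.017], [0.167, 0.986, -0.001], [-0.017, 0.002, -1.0]]
ft_force: [-0.1, -0.4, -0.6]
gripper_width: 0.0941
finger_force: 0.0
t 3.7 pos [ 0.5362 -0.0364  0.6292] j [-0.2167  0.2179  0.326   0.9163 -0.0774  2.0002  1.472 ] F [-0.1 -0.4 -0.6] w 0.09408908885962479 0.0
 x [-0.9859  0.1666 -0.0171] y [0.1666 0.986  0.0022] z [ 0.0172 -0.0007 -0.9999]
```

```bash
python3 -m jog '[[94,0,0,-30,0],[94,0,0,-30,0],[94,0,0,-30,0],[94,0,0,-30,0],[94,0,0,-30,0],[94,0,0,-30,0],[94,0,0,-30,0],[94,0,0,0,0],[94,0,0,0,0],[94,0,0,0,0]]' ; python3 -c "
from h import *
st()"
```

```text
time_s: 4.53
position: [0.504, -0.0338, 0.7055]
orientation: [[-0.972, 0.165, 0.168], [0.165, 0.986, -0.011], [-0.168, 0.017, -0.986]]
ft_force: [-0.3, -0.2, -0.8]
gripper_width: 0.0941
finger_force: 0.0
t 4.53 pos [ 0.504  -0.0338  0.7055] j [-0.4072  0.1169  0.5104  0.8657 -0.0685  2.003   1.4654] F [-0.3 -0.2 -0.8] w 0.09412710974414472 0.0
 x [-0.9719  0.1651 -0.1679] y [0.1646 0.9862 0.0172] z [ 0.1684 -0.0109 -0.9857]
```

The lean builds up and holds at the wrist limit, so I'll continue to about 25°.

```bash
python3 -m jog '[[94,0,0,-30,0],[94,0,0,-30,0],[94,0,0,-30,0],[94,0,0,-30,0],[94,0,0,-30,0],[94,0,0,-30,0],[94,0,0,-30,0],[94,0,0,-30,0],[94,0,0,0,0],[94,0,0,0,0]]' ; python3 -c "
from h import *
st()"
```

```text
time_s: 5.37
position: [0.4601, -0.0338, 0.7773]
orientation: [[-0.934, 0.163, 0.317], [0.166, 0.986, -0.017], [-0.316, 0.037, -0.948]]
ft_force: [0.0, 0.1, -0.3]
gripper_width: 0.0944
finger_force: 0.0
t 5.37 pos [ 0.4601 -0.0338  0.7773] j [-0.6131 -0.0067  0.6027  0.8211  0.0266  2.0031  1.4062] F [ 0.   0.1 -0.3] w 0.09443304481101064 0.0
 x [-0.9342  0.1663 -0.3157] y [0.1631 0.9859 0.0366] z [ 0.3173 -0.0173 -0.9482]
```

```bash
python3 -m jog '[[94,0,0,-30,0],[94,0,0,-30,0],[94,0,0,-30,0],[94,0,0,-30,0],[94,0,0,0,0],[94,0,0,30,0],[94,0,0,30,0],[94,0,0,30,0],[94,0,0,30,0],[94,0,0,0,0]]' ; python3 -c "
from h import *
to([.51,-.22,.40])"
```

```text
time_s: 6.2
position: [0.4903, -0.036, 0.6745]
orientation: [[-0.926, 0.159, 0.342], [0.164, 0.986, -0.014], [-0.339, 0.043, -0.94]]
ft_force: [0.3, 0.1, 0.3]
gripper_width: 0.0939
finger_force: 0.0
t 6.2 pos [ 0.4903 -0.036   0.6745] j [-0.1824 -0.1002  0.1546  1.1852  0.0383  1.7068  1.3894] F [0.3 0.1 0.3] w 0.0939113947642341 0.0
 x [-0.9262  0.1642 -0.3394] y [0.159  0.9863 0.0434] z [ 0.3419 -0.0138 -0.9396]
 tool move mm [  44.6891 -190.2851  267.1678]
```

```bash
python3 -m jog '[[94,9,-20,32,-2],[94,9,-20,32,0],[94,9,-20,32,0],[94,9,-20,32,0],[94,9,-20,32,0],[94,9,-20,32,0],[94,9,-20,32,0],[94,9,-20,32,0],[94,9,-20,32,0],[94,0,0,0,0]]' >/dev/null
python3 - <<'E'
from h import *
s,R=st()
to([.519,-.215,.257],True)
im,d=viewer.capture("wrist"); cal=viewer.get_calibration("wrist")
cv2.imwrite("pics/w1.png",im[:,:,::-1])
for l in ["turner","skimmer","spoon"]:
    for r in cut_out("wrist",l)[:1]:
        P=pts("wrist",r["pixels"],d,cal); print(l,r["p"],r["extent"],len(P))
        Q=P[P[:,2]>.262]
        if len(Q)>5: print(Q.mean(0),Q.min(0),Q.max(0),cv2.minAreaRect(Q[:,:2].astype(np.float32)))
E
```

```text
t 7.03 pos [ 0.49   -0.21    0.3719] j [-0.051  -0.1103  0.4453  1.848  -0.0853  1.0647  1.8635] F [-0.5 -0.3 -0.2] w 0.09402802568429389 0.0
 x [-0.9299  0.1334 -0.3429] y [0.1298 0.991  0.0335] z [ 0.3442 -0.0134 -0.9388]
t 7.03 pos [ 0.49   -0.21    0.3719] j [-0.051  -0.1103  0.4453  1.848  -0.0853  1.0647  1.8635] F [-0.5 -0.3 -0.2] w 0.09402802568429389 0.0
 x [-0.9299  0.1334 -0.3429] y [0.1298 0.991  0.0335] z [ 0.3442 -0.0134 -0.9388]
 tool move mm [ 11.8126  -4.9968 136.9465]
turner 0.68 [219.7, 115.2, 58.5, 64.7] 2154
[ 0.5174 -0.2143  0.2762] [ 0.4974 -0.2356  0.2621] [ 0.5259 -0.1937  0.2809] ((0.5181319713592529, -0.21488377451896667), (0.03756348788738251, 0.027444520965218544), 46.953895568847656)
skimmer 0.71 [222.3, 138.4, 55.9, 71.4] 1059
[ 0.5495 -0.2153  0.2761] [ 0.5438 -0.2357  0.262 ] [ 0.5568 -0.1956  0.281 ] ((0.5505671501159668, -0.2160627394914627), (0.0408678874373436, 0.006890544667840004), 78.97806549072266)
spoon 0.55 [226.7, 159.3, 42.7, 67.3] 573
[ 0.5782 -0.225   0.2759] [ 0.5489 -0.2453  0.2621] [ 0.587  -0.204   0.2808] ((0.5701854825019836, -0.22193041443824768), (0.042202454060316086, 0.030747640877962112), 71.64424896240234)
```

View pics/w1.png

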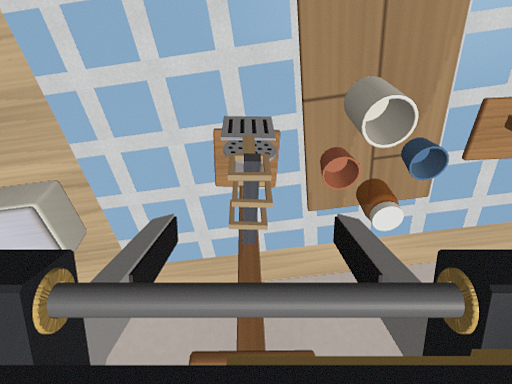

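The wrist view shows the turner's loop at (250,160) with its slotted head above it. The skimmer and spoon loops are behind at (250,190) and (250,215), and the fingers straddle them. Positions agree within 1–2 mm, so I'll go in and grasp.

```bash
python3 -m jog '[[94,2,-1,28,0],[94,2,-1,28,0],[94,2,-1,28,0],[94,2,-1,28,0],[94,2,-1,15,0],[94,2,0,10,0],[94,0,0,0,0],[60,0,0,0,0],[50,0,0,0,0],[38,0,0,0,0]]' 25; python3 -m jog '[[30,0,0,0,0],[30,0,0,0,0],[30,0,0,0,0],[30,0,0,0,0],[30,0,0,0,0],[30,0,0,0,0],[30,0,0,0,0],[30,0,0,0,0],[30,0,0,0,0],[30,0,0,0,0]]' 25 >/dev/null; python3 -c "
from h import *
to([.519,-.215,.257],True)"
```

```text
time_s: 8.07
position: [0.5288, -0.2129, 0.2459]
orientation: [[-0.927, 0.126, 0.353], [0.13, 0.991, -0.014], [-0.352, 0.033, -0.936]]
ft_force: [-0.6, -0.1, -0.3]
gripper_width: 0.0774
finger_force: 0.0
t 8.9 pos [ 0.5282 -0.2128  0.2443] j [-0.0371  0.0659  0.4676  1.9864 -0.2326  0.7746  2.0029] F [-1.3 -1.1  2.2] w 0.04168140150222313 24.983577020466328
 x [-0.9278  0.1299 -0.3497] y [0.1265 0.9914 0.0326] z [ 0.3509 -0.014  -0.9363]
 tool move mm [ 3.8574 -2.9206  3.9468]
```

```bash
python3 -m jog '[[30,-3,0,-8,0],[30,-4,0,-10,0],[30,0,0,0,0],[30,10,0,-4,0],[30,14,1,-5,0],[30,14,1,-5,0],[30,14,1,-5,0],[30,14,1,-5,0],[30,0,0,0,0],[30,0,0,0,0]]'
python3 - <<'E'
from h import *
st()
im,d=viewer.capture("wrist"); cv2.imwrite("pics/w2.png",im[:,:,::-1]); cal=viewer.get_calibration("wrist")
for l in ["turner","skimmer","spoon"]:
    for r in cut_out("wrist",l)[:1]:
        P=pts("wrist",r["pixels"],d,cal); print(l,r["p"],r["extent"],len(P))
        Q=P[P[:,2]>.262]
        if len(Q)>5: print(np.median(Q,0),Q.min(0),Q.max(0))
        Q=P[P[:,2]<.22]
        if len(Q)>5: print(np.median(Q,0),Q.min(0),Q.max(0))
E
```

```text
time_s: 9.73
position: [0.4587, -0.2004, 0.2634]
orientation: [[-0.928, 0.127, 0.352], [0.13, 0.991, -0.014], [-0.35, 0.033, -0.936]]
ft_force: [0.4, -0.9, -0.7]
gripper_width: 0.0415
finger_force: 25.0
t 9.73 pos [ 0.4587 -0.2004  0.2634] j [-0.0385 -0.1114  0.4559  2.0933 -0.1147  0.817   1.9257] F [ 0.4 -0.9 -0.7] w 0.041470962414067475 24.961094968020916
 x [-0.9275  0.1301 -0.3504] y [0.1265 0.9914 0.0332] z [ 0.3517 -0.0135 -0.936 ]
turner 0.64 [210.4, 121.8, 84.6, 123.0] 5872
[ 0.4469 -0.2     0.2915] [ 0.4413 -0.2204  0.262 ] [ 0.4541 -0.1789  0.2964]
[ 0.4464 -0.2008  0.1814] [ 0.4413 -0.2711 -0.0006] [ 0.7022 -0.1495  0.2199]
skimmer 0.56 [212.1, 200.0, 64.9, 122.3] 2027
[ 0.5498 -0.2151  0.2761] [ 0.3851 -0.2395  0.265 ] [ 0.5645 -0.1916  0.3821]
[ 0.5485 -0.2146  0.1521] [ 0.5406 -0.3216 -0.0005] [ 0.9844 -0.1831  0.2186]
spoon 0.8 [217.4, 243.8, 49.3, 98.0] 894
[ 0.5767 -0.2265  0.2735] [ 0.5705 -0.2469  0.2621] [ 0.585  -0.2066  0.2769]
[ 0.5746 -0.2343  0.1742] [ 0.5709 -0.4261 -0.2908] [ 1.4621 -0.2065  0.1905]
```

View pics/w2.png

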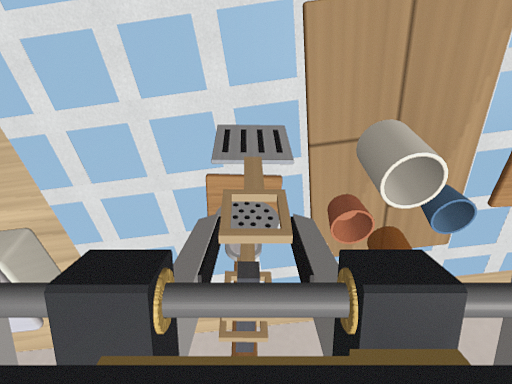

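Turner is held upright (head at (252,140)). The skimmer and spoon are undisturbed. Carrying it across to the spare stand.

```bash
python3 -m jog '[[30,1,15,0,0],[30,3,28,0,0],[30,3,36,0,0],[30,3,36,0,0],[30,3,36,0,0],[30,3,36,0,0],[30,3,36,0,0],[30,3,36,0,0],[30,3,36,0,0],[30,3,36,0,0]]' >/dev/null; python3 -m jog '[[30,3,36,0,-1],[30,3,36,0,-1],[30,3,30,0,0],[30,2,15,0,0],[30,1,8,0,0],[30,0,4,0,0],[30,0,0,0,0],[30,0,0,0,0],[30,0,0,0,0],[30,0,0,0,0]]'
python3 - <<'E'
from h import *
to([.4797,.2612,.2634])
im,d=viewer.capture("wrist"); cal=viewer.get_calibration("wrist")
for r in cut_out("wrist","turner")[:1]:
    P=pts("wrist",r["pixels"],d,cal); print(r["p"],r["extent"],len(P))
    P=P[abs(P[:,0]-.47)<.05]
    for Q in (P[P[:,2]>.262],P[P[:,2]<.22]): print(np.median(Q,0),Q.min(0),Q.max(0),cv2.minAreaRect(Q[:,:2].astype(np.float32)))
P=pts("wrist",d>0,d,cal)
Q=P[(P[:,2]>.264)&(P[:,2]<.273)&(P[:,0]>.5)&(P[:,0]<.61)&(abs(P[:,1]-.255)<.03)]
print(len(Q)); print([(a,np.median(Q[abs(Q[:,0]-a)<.01,1]).round(4)) for a in (.52,.54,.56,.58,.6) if (abs(Q[:,0]-a)<.01).any()])
E
```

```text
time_s: 11.6
position: [0.4781, 0.2598, 0.2634]
orientation: [[-0.931, 0.095, 0.351], [0.096, 0.995, -0.014], [-0.351, 0.02, -0.936]]
ft_force: [0.6, 0.8, -2.0]
gripper_width: 0.0418
finger_force: 25.0
t 11.6 pos [0.4781 0.2598 0.2634] j [-0.3905  0.0384 -0.3288  1.9642  0.3294  0.9017  0.5799] F [ 0.6  0.8 -2. ] w 0.04182767667262734 24.960784502327442
 x [-0.9315  0.0963 -0.3508] y [0.0952 0.9952 0.0204] z [ 0.3511 -0.0144 -0.9362]
 tool move mm [-1.3827  1.5783  0.5853]
0.73 [212.7, 122.1, 80.4, 123.8] 5811
[0.4657 0.2613 0.2919] [0.461  0.2396 0.2621] [0.4724 0.2813 0.2971] ((0.4668091833591461, 0.2602602541446686), (0.04178161546587944, 0.007953417487442493), 83.2178955078125)
[0.4652 0.2594 0.1822] [0.461  0.2268 0.1352] [0.472  0.2921 0.2199] ((0.46627771854400635, 0.25941455364227295), (0.0656002089381218, 0.005540633574128151), 84.04371643066406)
887
[(0.52, np.float64(0.2551)), (0.54, np.float64(0.2564)), (0.58, np.float64(0.2498)), (0.6, np.float64(0.2489))]
```

```bash
python3 -m jog '[[30,-10,0,4,0],[30,-19,0,7,0],[30,-20,0,7.5,0],[30,-20,0,7.5,0],[30,-20,0,7.5,0],[30,-10,0,4,0],[30,0,0,0,0],[30,2,0,5,0],[30,2,0,5,0],[30,2,0,5,0]]'
python3 - <<'E'
from h import *
to([.5836,.2505,.2440])
im,d=viewer.capture("scene"); cv2.imwrite("pics/s1.png",cv2.resize(im[:200,230:400],None,fx=3,fy=3)[:,:,::-1])
E
```

```text
time_s: 12.53
position: [0.5819, 0.2515, 0.2461]
orientation: [[-0.932, 0.093, 0.351], [0.094, 0.995, -0.014], [-0.35, 0.02, -0.936]]
ft_force: [-0.2, -0.5, -1.6]
gripper_width: 0.0415
finger_force: 25.0
t 12.53 pos [0.5819 0.2515 0.2461] j [-0.3338  0.2124 -0.2714  1.8096  0.3519  0.8621  0.688 ] F [-0.2 -0.5 -1.6] w 0.04151495546242942 24.96094163507223
 x [-0.9318  0.0943 -0.3504] y [0.093  0.9955 0.0204] z [ 0.3508 -0.0136 -0.9364]
 tool move mm [-0.8982 -0.916   2.5824]
```

View pics/s1.png

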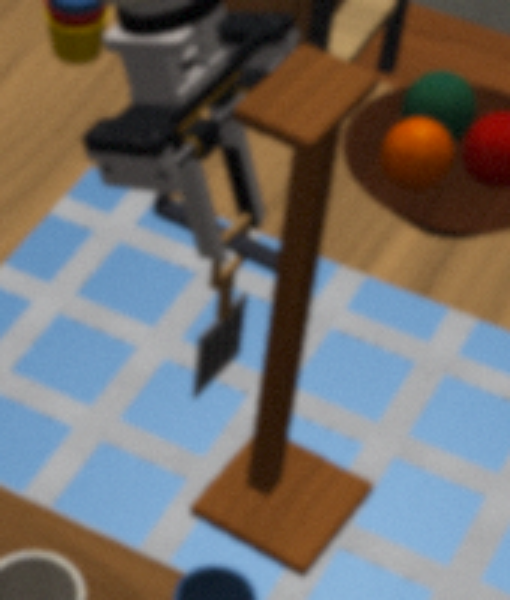

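The crop shows the turner's loop threaded on the spare bar at about (235,240). I'll lower to contact.

```bash
python3 -m jog '[[30,0.5,0,1,0],[30,0.5,0,1,0],[30,0.5,0,1,0],[30,0,0,0,0],[30,0,0,0,0],[30,0,0,0,0],[30,0,0,0,0],[30,0,0,0,0],[30,0,0,0,0],[30,0,0,0,0]]'
python3 - <<'E'
from h import *
im,d=viewer.capture("wrist"); cal=viewer.get_calibration("wrist")
for r in cut_out("wrist","turner")[:1]:
    P=pts("wrist",r["pixels"],d,cal); Q=P[(P[:,2]>.255)&(abs(P[:,0]-.572)<.03)]; print(r["p"],np.median(Q,0),np.percentile(Q,95,axis=0))
E
```

```text
time_s: 13.42
position: [0.5826, 0.2515, 0.2443]
orientation: [[-0.931, 0.094, 0.352], [0.095, 0.995, -0.013], [-0.352, 0.021, -0.936]]
ft_force: [-5.1, -1.9, 6.4]
gripper_width: 0.0413
finger_force: 25.0
0.68 [0.57005831 0.25251152 0.27404823] [0.57420339 0.27098127 0.27639694]
```

```bash
python3 -m jog '[[46,0,0,0,0],[50,0,0,0,0],[60,0,0,0,0],[70,0,0,0,0],[80,0,0,0,0],[80,0,0,0,0],[80,0,0,-15,0],[80,0,0,-30,0],[80,0,0,-35,0],[80,0,0,-35,0]]'
python3 - <<'E'
from h import *
st()
im,d=viewer.capture("wrist"); cal=viewer.get_calibration("wrist")
for r in cut_out("wrist","turner")[:1]:
    P=pts("wrist",r["pixels"],d,cal); Q=P[(P[:,2]>.272)&(abs(P[:,0]-.572)<.03)]; print(r["p"],np.median(Q,0),np.percentile(Q,95,axis=0),Q.min(0),Q.max(0))
to([.551,-.217,.255],True)
E
```

```text
time_s: 14.35
position: [0.5413, 0.2527, 0.3519]
orientation: [[-0.932, 0.094, 0.35], [0.095, 0.995, -0.014], [-0.35, 0.02, -0.937]]
ft_force: [-0.5, -0.1, 0.6]
gripper_width: 0.0799
finger_force: 0.0
t 14.35 pos [0.5413 0.2527 0.3519] j [-0.3363  0.0744 -0.2964  1.727   0.2746  1.0737  0.7454] F [-0.5 -0.1  0.6] w 0.07994864711730003 0.0
 x [-0.9321  0.095  -0.3495] y [0.094  0.9954 0.02  ] z [ 0.3498 -0.0142 -0.9367]
0.95 [0.5709 0.2542 0.2833] [0.5756 0.2734 0.2847] [0.5664 0.2336 0.2721] [0.5776 0.2753 0.2856]
t 14.45 pos [0.5423 0.2545 0.357 ] j [-0.3368  0.07   -0.2975  1.7227  0.275   1.0735  0.7452] F [ 0.6  0.6 -0.3] w 0.07986523748482591 0.0
 x [-0.9294  0.0951 -0.3566] y [0.0924 0.9954 0.0248] z [ 0.3573 -0.0099 -0.9339]
 tool move mm [ -16.5741 -471.0847  122.0116]
```

```bash
python3 -m jog '[[80,0,-25,0,0],[80,0,-38,0,0],[80,0,-38,0,0],[80,0,-38,0,0],[80,0,-38,0,0],[80,0,-38,0,0],[80,0,-38,0,0],[80,0,-38,0,0],[80,0,-38,0,0],[80,0,-38,0,0]]' >/dev/null; python3 -m jog '[[80,0,-38,0,1],[80,0,-38,0,1],[80,0,-28,0,0],[80,0,0,0,0],[80,0,0,0,0],[80,0,0,0,0],[80,0,0,0,0],[80,0,0,0,0],[80,0,0,0,0],[80,0,0,0,0]]' >/dev/null
python3 - <<'E'
from h import *
im,d=viewer.capture("wrist"); cal=viewer.get_calibration("wrist")
for l in ["skimmer","spoon"]:
  for r in cut_out("wrist",l)[:1]:
    P=pts("wrist",r["pixels"],d,cal); Q=P[(P[:,2]>.265)&(P[:,2]<.285)&(P[:,0]<.62)]; print(l,r["p"],np.median(Q,0),cv2.minAreaRect(Q[:,:2].astype(np.float32)))
to([.550,-.216,.257],True)
E
```

```text
skimmer 0.93 [ 0.54787973 -0.21867088  0.27508878] ((0.5249960422515869, -0.21417270600795746), (0.0411723330616951, 0.05654193088412285), 79.26558685302734)
spoon 0.64 [ 0.57698379 -0.22646226  0.2751571 ] ((0.5679291486740112, -0.223995640873909), (0.04138261079788208, 0.030424656346440315), 72.00552368164062)
t 16.27 pos [ 0.4965 -0.2156  0.3409] j [ 0.0951 -0.0709  0.3299  1.8897 -0.1324  0.9894  1.9209] F [ 0.1  0.4 -0.4] w 0.08013534902023645 0.0
 x [-0.9279  0.1296 -0.3497] y [0.1261 0.9915 0.0326] z [ 0.3509 -0.0138 -0.9363]
 tool move mm [-20.4027   3.6012 116.3234]
```

```bash
python3 -m jog '[[80,-10,2,15,0],[80,-10,1,25,0],[80,0,0,25,0],[80,0,0,25,0],[80,0,0,16,0],[80,0,0,10,0],[60,0,0,0,0],[50,0,0,0,0],[40,0,0,0,0],[30,0,0,0,0]]' 25; python3 -m jog '[[30,0,0,0,0],[30,0,0,0,0],[30,0,0,0,0],[30,0,0,0,0],[30,0,0,0,0],[30,0,0,0,0],[30,-3,0,-8,0],[30,-4,0,-10,0],[30,0,0,0,0],[30,0,0,0,0]]' 25 ; python3 -c "
from h import *
st()"
```

```text
time_s: 17.1
position: [0.5563, -0.2173, 0.2406]
orientation: [[-0.927, 0.127, 0.352], [0.13, 0.991, -0.014], [-0.351, 0.032, -0.936]]
ft_force: [0.2, 0.1, -0.5]
gripper_width: 0.0566
finger_force: 0.0
time_s: 17.93
position: [0.5566, -0.2178, 0.2595]
orientation: [[-0.927, 0.126, 0.352], [0.13, 0.991, -0.014], [-0.351, 0.032, -0.936]]
ft_force: [-0.2, 0.3, -1.4]
gripper_width: 0.0412
finger_force: 24.9
t 17.93 pos [ 0.5566 -0.2178  0.2595] j [ 0.0899  0.1063  0.3286  1.905  -0.2249  0.8101  1.9779] F [-0.2  0.3 -1.4] w 0.04121642149373039 24.945692985202186
 x [-0.9274  0.1296 -0.3509] y [0.1263 0.9915 0.0325] z [ 0.3521 -0.0142 -0.9359]
```

```bash
python3 -m jog '[[30,8,0.5,-3,0],[30,15,0.8,-5.5,0],[30,15,0.8,-5.5,0],[30,15,0.8,-5.5,0],[30,15,0.8,-5.5,0],[30,15,0.8,-5.5,0],[30,10,0.5,-4,0],[30,5,0,-2,0],[30,0,0,0,0],[30,0,0,0,0]]'
python3 - <<'E'
from h import *
im,d=viewer.capture("wrist"); cal=viewer.get_calibration("wrist")
for l in ["skimmer","spoon"]:
  for r in cut_out("wrist",l)[:1]:
    P=pts("wrist",r["pixels"],d,cal); P=P[P[:,0]<.62]
    for Q in (P[(P[:,2]>.265)&(P[:,2]<.31)],P[P[:,2]<.2]):
        if len(Q)>5: print(l,r["p"],np.median(Q,0),Q.max(0)[2],Q.min(0)[2],cv2.minAreaRect(Q[:,:2].astype(np.float32)))
to([.4797,.2600,.2634])
E
```

```text
time_s: 18.77
position: [0.4534, -0.1995, 0.2588]
orientation: [[-0.928, 0.126, 0.351], [0.13, 0.991, -0.014], [-0.35, 0.033, -0.936]]
ft_force: [0.2, -1.0, -1.3]
gripper_width: 0.0413
finger_force: 24.9
skimmer 0.66 [ 0.44557853 -0.19890708  0.29186807] 0.2963460317597343 0.26503140446453105 ((0.4468383193016052, -0.1997477412223816), (0.042530495673418045, 0.00830874964594841), 79.09184265136719)
skimmer 0.66 [ 0.44478916 -0.19933087  0.17393517] 0.19996650058933718 -0.00014424051470895982 ((0.5289984345436096, -0.19976140558719635), (0.10652904212474823, 0.16786283254623413), 77.51805114746094)
spoon 0.64 [ 0.57633995 -0.22562842  0.27361166] 0.2767450722713927 0.26515859488200394 ((0.5774529576301575, -0.22671836614608765), (0.04152873158454895, 0.007327805273234844), 77.7005386352539)
spoon 0.64 [ 0.57572745 -0.2252573   0.1714671 ] 0.19449523115439962 0.11820247890064034 ((0.5817465782165527, -0.23295381665229797), (0.031013665720820427, 0.04442840814590454), 39.39646911621094)
t 18.92 pos [ 0.4536 -0.1995  0.2586] j [ 0.1001 -0.106   0.3295  2.1054 -0.1395  0.8089  1.9516] F [-0.4 -0.4 -1.1] w 0.041619895196233235 24.945721405747463
 x [-0.928   0.1297 -0.3493] y [0.1263 0.9915 0.0325] z [ 0.3506 -0.014  -0.9364]
 tool move mm [ 33.6561 459.0548  -1.8065]
```

```bash
python3 -m jog '[[30,1,15,0,0],[30,3,28,0,0],[30,3,36,0,0],[30,3,36,0,0],[30,3,36,0,0],[30,3,36,0,0],[30,3,36,0,0],[30,3,36,0,0],[30,3,36,0,0],[30,3,36,0,0]]' >/dev/null; python3 -m jog '[[30,3,36,0,-1],[30,3,36,0,-1],[30,3,30,0,0],[30,2,15,0,0],[30,1,8,0,0],[30,0,5,0,0],[30,0,0,0,0],[30,0,0,0,0],[30,0,0,0,0],[30,0,0,0,0]]'
python3 - <<'E'
from h import *
im,d=viewer.capture("wrist"); cal=viewer.get_calibration("wrist")
cv2.imwrite("pics/w3.png",im[:,:,::-1])
for l in ["skimmer","turner"]:
  for r in cut_out("wrist",l)[:1]:
    P=pts("wrist",r["pixels"],d,cal); P=P[P[:,0]<.62]
    for Q in (P[(P[:,2]>.265)&(P[:,2]<.31)],P[(P[:,2]<.2)&(P[:,2]>.1)]):
        if len(Q)>5: print(l,r["p"],np.median(Q,0),Q.max(0)[2],Q.min(0)[2],cv2.minAreaRect(Q[:,:2].astype(np.float32)))
to([.4747,.2610,.2590])
E
```

```text
time_s: 20.58
position: [0.472, 0.2619, 0.259]
orientation: [[-0.931, 0.095, 0.351], [0.096, 0.995, -0.014], [-0.351, 0.02, -0.936]]
ft_force: [0.7, -0.4, -2.1]
gripper_width: 0.0415
finger_force: 24.9
skimmer 0.56 [0.46393395 0.26232972 0.29206107] 0.2961302092277368 0.2651227005884068 ((0.4650183916091919, 0.2617571949958801), (0.04194851219654083, 0.008217073045670986), 80.30154418945312)
skimmer 0.56 [0.46316531 0.26083874 0.17431427] 0.19992017188640357 0.1238222930534616 ((0.5156809687614441, 0.2529717981815338), (0.07048286497592926, 0.10900930315256119), 81.29174041748047)
turner 0.75 [0.56971332 0.25127057 0.27432344] 0.28961138223112515 0.2667119463789337 ((0.5239187479019165, 0.24801796674728394), (0.12020564079284668, 0.04145222157239914), 5.020304203033447)
turner 0.75 [0.57008014 0.25323892 0.15221575] 0.19998894379399484 0.1238222930534616 ((0.5700907707214355, 0.25341182947158813), (0.053480155766010284, 0.0035814126022160053), 83.4427261352539)
t 20.73 pos [0.4719 0.2623 0.259 ] j [-0.2586  0.0419 -0.477   1.9733  0.3445  0.8975  0.555 ] F [-0.  -0.8 -1.7] w 0.04134111341502364 24.945498127344763
 x [-0.9315  0.0958 -0.3508] y [0.0946 0.9953 0.0204] z [ 0.3511 -0.0142 -0.9362]
 tool move mm [-2.7303 -1.0718  0.9627]
```

View pics/w3.png

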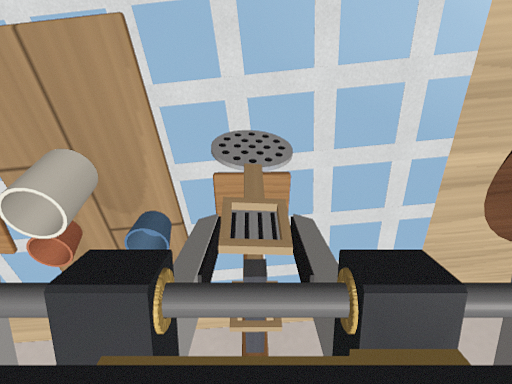

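The turner hangs on the spare bar (slots visible through the loop at (255,225)). The skimmer is held upright in front of the bar. Threading it on at about 98 mm from the post.

```bash
python3 -m jog '[[30,-8,0,3,0],[30,-16,0,6,0],[30,-16,0,6,0],[30,-15,0,5.5,0],[30,-8,0,3,0],[30,0,0,0,0],[30,2,0,6,0],[30,2,0,6,0],[30,2,0,6,0],[30,0,0,0,0]]' ; python3 -m jog '[[30,0.5,0,1,0],[30,0.5,0,1,0],[30,0,0,0,0],[30,0,0,0,0],[30,0,0,0,0],[30,0,0,0,0],[30,0,0,0,0],[30,0,0,0,0],[30,0,0,0,0],[30,0,0,0,0]]'
python3 - <<'E'
from h import *
st()
im,d=viewer.capture("wrist"); cal=viewer.get_calibration("wrist")
for l in ["skimmer","turner"]:
  for r in cut_out("wrist",l)[:1]:
    P=pts("wrist",r["pixels"],d,cal); P=P[P[:,0]<.62]
    for Q in (P[(P[:,2]>.272)&(P[:,2]<.31)],P[(P[:,2]<.2)&(P[:,2]>.1)]):
        if len(Q)>5: print(l,r["p"],np.median(Q,0),Q.max(0)[2],Q.min(0)[2],cv2.minAreaRect(Q[:,:2].astype(np.float32)))
E
```

```text
time_s: 21.57
position: [0.539, 0.2571, 0.2392]
orientation: [[-0.932, 0.093, 0.351], [0.094, 0.995, -0.014], [-0.351, 0.02, -0.936]]
ft_force: [0.2, -0.4, -0.8]
gripper_width: 0.0416
finger_force: 25.0
time_s: 22.4
position: [0.5391, 0.2572, 0.2388]
orientation: [[-0.931, 0.094, 0.352], [0.095, 0.995, -0.014], [-0.352, 0.021, -0.936]]
ft_force: [-8.4, -4.4, 15.9]
gripper_width: 0.0415
finger_force: 25.0
t 22.4 pos [0.5391 0.2572 0.2388] j [-0.2329  0.1661 -0.4366  1.8919  0.3989  0.8542  0.5918] F [-8.4 -4.4 15.9] w 0.04145555650630042 25.01253386987443
 x [-0.9312  0.0948 -0.3521] y [0.0935 0.9954 0.0207] z [ 0.3524 -0.0137 -0.9357]
skimmer 0.67 [0.5309 0.2574 0.2755] 0.27715980121530587 0.27201228465373306 ((0.531690776348114, 0.25690263509750366), (0.041720375418663025, 0.00855935551226139), 82.81991577148438)
skimmer 0.67 [0.5318 0.2592 0.1604] 0.1999375240621453 0.11639330635776579 ((0.5511195659637451, 0.2577955424785614), (0.07145362347364426, 0.04388519749045372), 84.39173126220703)
```

```bash
python3 -m jog '[[30,-0.3,0,-1,0],[46,0,0,0,0],[50,0,0,0,0],[60,0,0,0,0],[70,0,0,0,0],[80,0,0,0,0],[80,0,0,-15,0],[80,0,0,-30,0],[80,0,0,-35,0],[80,0,0,-35,0]]'; python3 -m jog '[[80,0,0,0,0],[80,0,-25,0,0],[80,0,-38,0,0],[80,0,-38,0,0],[80,0,-38,0,0],[80,0,-38,0,0],[80,0,-38,0,0],[80,0,-38,0,0],[80,0,-38,0,0],[80,0,-38,0,0]]' >/dev/null; python3 -m jog '[[80,0,-38,0,1],[80,0,-38,0,1],[80,0,-38,0,0],[80,0,-28,0,0],[80,0,0,0,0],[80,0,0,0,0],[80,0,0,0,0],[80,0,0,0,0],[80,0,0,0,0],[80,0,0,0,0]]' >/dev/null
python3 - <<'E'
from h import *
im,d=viewer.capture("wrist"); cal=viewer.get_calibration("wrist")
cv2.imwrite("pics/w4.png",im[:,:,::-1])
for l in ["spoon"]:
  for r in cut_out("wrist",l)[:1]:
    P=pts("wrist",r["pixels"],d,cal); Q=P[(P[:,2]>.265)&(P[:,2]<.285)&(P[:,0]<.62)]; print(l,r["p"],np.median(Q,0),cv2.minAreaRect(Q[:,:2].astype(np.float32)),Q.max(0))
to([.579,-.2265,.258],True)
im,d=viewer.capture("scene"); cv2.imwrite("pics/s2.png",cv2.resize(im[0:360,140:380],None,fx=1.65,fy=1.65)[:,:,::-1])
E
```

```text
time_s: 23.38
position: [0.4979, 0.2584, 0.3472]
orientation: [[-0.932, 0.094, 0.35], [0.095, 0.995, -0.014], [-0.349, 0.02, -0.937]]
ft_force: [0.8, -0.9, -0.3]
gripper_width: 0.0797
finger_force: 0.0
spoon 0.6 [ 0.57685199 -0.22638867  0.27474147] ((0.5395923852920532, -0.21928736567497253), (0.041340067982673645, 0.0863097682595253), 78.92862701416016) [ 0.5856849  -0.20593583  0.27727515]
t 25.15 pos [ 0.4519 -0.2096  0.3358] j [ 0.1299 -0.1594  0.307   1.9738 -0.1076  0.9908  1.9242] F [0.3 0.5 0.4] w 0.08041250392488059 0.0
 x [-0.9279  0.1291 -0.3498] y [0.1257 0.9915 0.0326] z [ 0.351  -0.0137 -0.9363]
 tool move mm [-92.8873  -3.3017 136.7249]
```

View pics/s2.png

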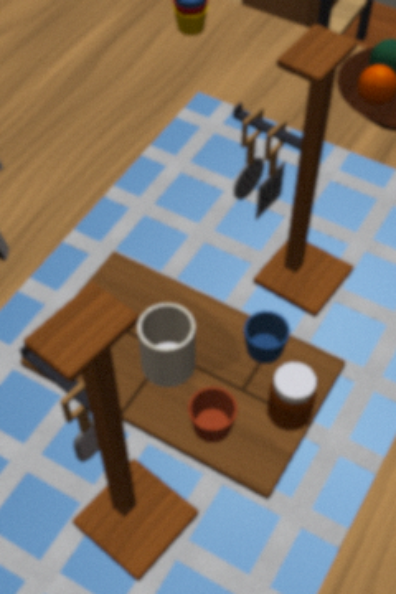

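Both utensils hang on the spare bar at (255,135), and the spoon is still at (75,410). Crock, cups and jar are untouched. Going for the spoon.

```bash
python3 -m jog '[[80,-20,-1,0,0],[80,-30,-1,0,0],[80,-30,-1,0,0],[80,-13,0,15,0],[80,0,0,28,0],[80,0,0,28,0],[80,0,0,28,0],[80,0,0,20,0],[80,0,0,15,0],[80,0,0,0,0]]'
python3 - <<'E'
from h import *
to([.579,-.2265,.258],True)
E
```

```text
time_s: 26.03
position: [0.5842, -0.226, 0.2394]
orientation: [[-0.929, 0.126, 0.347], [0.129, 0.992, -0.013], [-0.345, 0.033, -0.938]]
ft_force: [0.1, 0.0, 0.2]
gripper_width: 0.0802
finger_force: 0.0
t 26.03 pos [ 0.5842 -0.226   0.2394] j [ 0.1226  0.1852  0.3012  1.8624 -0.2583  0.7856  2.0026] F [0.1 0.  0.2] w 0.08020378105610929 0.0
 x [-0.9295  0.1295 -0.3455] y [0.1257 0.9915 0.0333] z [ 0.3468 -0.0125 -0.9378]
 tool move mm [-1.6393 -0.5223 -0.2788]
```

```bash
python3 -m jog '[[60,0,0,0,0],[50,0,0,0,0],[40,0,0,0,0],[30,0,0,0,0],[30,0,0,0,0],[30,0,0,0,0],[30,0,0,0,0],[30,0,0,0,0],[30,0,0,0,0],[30,0,0,0,0]]' 25; python3 -m jog '[[30,0,0,-8,0],[30,0,0,-12,0],[30,0,0,0,0],[30,8,0.5,-3,0],[30,16,0.8,-5.5,0],[30,18,1,-6.5,0],[30,18,1,-6.5,0],[30,18,1,-6.5,0],[30,18,1,-6.5,0],[30,18,1,-6.5,0]]'; python3 -m jog '[[30,10,0.5,-4,0],[30,4,0,-2,0],[30,0,0,0,0],[30,0,0,0,0],[30,0,0,0,0],[30,0,0,0,0],[30,0,0,0,0],[30,0,0,0,0],[30,0,0,0,0],[30,0,0,0,0]]' > /dev/null
python3 - <<'E'
from h import *
im,d=viewer.capture("wrist"); cal=viewer.get_calibration("wrist")
cv2.imwrite("pics/w5.png",im[:,:,::-1])
for r in cut_out("wrist","spoon")[:1]:
    P=pts("wrist",r["pixels"],d,cal); P=P[P[:,0]<.5]
    for Q in (P[(P[:,2]>.265)&(P[:,2]<.31)],P[(P[:,2]<.2)&(P[:,2]>.1)]):
        if len(Q)>5: print(r["p"],np.median(Q,0),Q.max(0)[2],Q.min(0)[2],cv2.minAreaRect(Q[:,:2].astype(np.float32)))
P=pts("wrist",d>0,d,cal); Q=P[(P[:,2]>.112)&(P[:,2]<.118)&(np.hypot(P[:,0]-.557,P[:,1]+.02)<.06)]
if len(Q)>5: print("rim",len(Q),Q.min(0),Q.max(0),cv2.minEnclosingCircle(Q[:,:2].astype(np.float32)))
st()
for c in ("scene","top"):
    im,d=viewer.capture(c); cal=viewer.get_calibration(c)
    P=pts(c,d>0,d,cal); Q=P[(P[:,2]>.112)&(P[:,2]<.119)&(np.hypot(P[:,0]-.557,P[:,1]+.02)<.06)]
    if len(Q)>5: print("rim",c,len(Q),Q.min(0),Q.max(0),cv2.minEnclosingCircle(Q[:,:2].astype(np.float32)))
E
```

```text
time_s: 26.87
position: [0.5848, -0.227, 0.2432]
orientation: [[-0.928, 0.126, 0.351], [0.13, 0.991, -0.014], [-0.35, 0.033, -0.936]]
ft_force: [-2.7, 2.1, 5.8]
gripper_width: 0.0413
finger_force: 25.0
time_s: 27.7
position: [0.4568, -0.2047, 0.2598]
orientation: [[-0.928, 0.126, 0.351], [0.13, 0.991, -0.014], [-0.349, 0.033, -0.936]]
ft_force: [-0.3, 0.7, -0.3]
gripper_width: 0.0414
finger_force: 25.0
0.57 [ 0.43544012 -0.20282682  0.29075468] 0.2950801951209888 0.26514178744575134 ((0.4361233413219452, -0.20304614305496216), (0.04292672872543335, 0.010703357867896557), 73.77821350097656)
0.57 [ 0.43374323 -0.20211341  0.17479763] 0.19997148841018955 0.13401741907593723 ((0.4363991320133209, -0.20235270261764526), (0.04208957031369209, 0.0075311786495149136), 79.1852798461914)
rim 792 [ 0.51466499 -0.05683877  0.11200547] [0.59437526 0.02315461 0.1164669 ] ((0.5542599558830261, -0.01705029606819153), 0.0404064804315567)
t 28.63 pos [ 0.4433 -0.2027  0.2609] j [ 0.133  -0.1238  0.3129  2.1149 -0.1405  0.8189  1.9672] F [-0.6  0.7 -1.5] w 0.04153534938591467 24.99985934671713
 x [-0.9279  0.1299 -0.3496] y [0.1265 0.9914 0.0326] z [ 0.3508 -0.0139 -0.9363]
rim scene 190 [ 0.5155 -0.0592  0.112 ] [0.5954 0.0213 0.1185] ((0.5547420382499695, -0.01884099654853344), 0.04078863188624382)
rim top 190 [ 0.5172 -0.0546  0.1121] [0.5955 0.0212 0.119 ] ((0.5565335154533386, -0.016541441902518272), 0.039843179285526276)
```

View pics/w5.png

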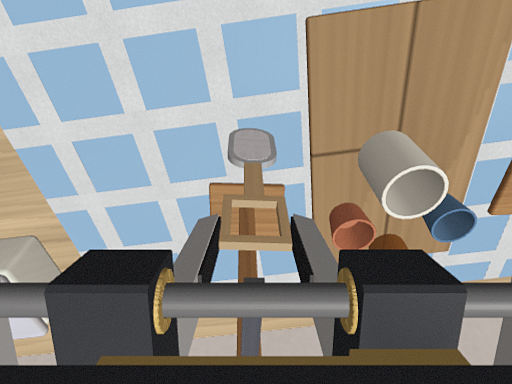

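The spoon is held upright with its head at (252,147), and the crock is centred at about (0.555, -0.0175). Moving over the crock, aiming slightly toward its +x wall.

```bash
python3 -m jog '[[30,-5,0.5,-14,0],[30,-5,0.5,-14,0],[30,-6,12,2.5,0],[30,-12,25,5,0],[30,-14,29,6,0],[30,-14,29,6,0],[30,-14,29,6,0],[30,-14,29,6,0],[30,-12,25,5,0],[30,-8,15,4,0]]' >/dev/null; python3 -m jog '[[30,-4,8,2,0],[30,0,0,0,0],[30,0,0,0,0],[30,0,0,0,0],[30,0,0,0,0],[30,0,0,0,0],[30,0,0,0,0],[30,0,0,0,0],[30,0,0,0,0],[30,0,0,0,0]]' > /dev/null
python3 - <<'E'
from h import *
to([.5742,-.0166,.292])
im,d=viewer.capture("wrist"); cal=viewer.get_calibration("wrist")
for r in cut_out("wrist","spoon")[:1]:
    P=pts("wrist",r["pixels"],d,cal)
    for lo,hi in ((.29,.35),(.155,.22)):
        Q=P[(P[:,2]>lo)&(P[:,2]<hi)]
        if len(Q)>5: print(r["p"],np.median(Q,0),Q.max(0)[2],Q.min(0)[2],cv2.minAreaRect(Q[:,:2].astype(np.float32)))
im,d=viewer.capture("top"); cal=viewer.get_calibration("top")
P=pts("top",d>0,d,cal); Q=P[(P[:,2]>.112)&(P[:,2]<.119)&(np.hypot(P[:,0]-.557,P[:,1]+.02)<.06)]
if len(Q)>5: print("rim",len(Q),Q.min(0),Q.max(0))
E
```

```text
t 30.4 pos [ 0.5741 -0.0167  0.2917] j [-0.0499  0.0201  0.0078  1.9158  0.0381  0.8484  1.3758] F [-0.2  0.2 -0.9] w 0.04119252188734699 24.999842589895707
 x [-0.9278  0.1299 -0.3496] y [0.1265 0.9914 0.0326] z [ 0.3509 -0.0139 -0.9363]
 tool move mm [-0.17    0.1079 -0.2129]
0.78 [ 0.5663 -0.0163  0.3209] 0.32567668744573375 0.29005075187691254 ((0.5673571825027466, -0.016790876165032387), (0.0420282781124115, 0.00889587216079235), 81.1950912475586)
0.78 [ 0.5643 -0.0162  0.1979] 0.2199981254737283 0.16446167212434643 ((0.5656924247741699, -0.016049519181251526), (0.04195670783519745, 0.005417249631136656), 81.67791748046875)
rim 8 [ 0.5926 -0.0302  0.1138] [ 0.5952 -0.013   0.116 ]
```

```bash
python3 -m jog '[[30,3.5,-0.3,9.4,0],[30,6,-0.6,16,0],[30,7,-0.6,18.7,0],[30,7,-0.6,18.7,0],[30,7,-0.7,18.7,0],[30,7,-0.7,18.7,0],[30,5.5,-0.5,15,0],[30,3.5,-0.3,9.4,0],[30,0,0,0,0],[30,0,0,0,0]]' ; python3 -m jog '[[30,1,0,2.7,0],[30,0.7,0,2,0],[30,0.7,0,2,0],[30,0.4,0,1,0],[30,0,0,0,0],[30,0,0,0,0],[30,0,0,0,0],[30,0,0,0,0],[30,0,0,0,0],[30,0,0,0,0]]'; python3 -c "
from h import *
st()"
```

```text
time_s: 31.38
position: [0.5741, -0.0165, 0.1585]
orientation: [[-0.928, 0.126, 0.35], [0.13, 0.991, -0.014], [-0.349, 0.033, -0.937]]
ft_force: [0.3, 0.4, -0.6]
gripper_width: 0.041
finger_force: 25.0
time_s: 32.22
position: [0.5743, -0.0163, 0.1505]
orientation: [[-0.928, 0.126, 0.351], [0.13, 0.991, -0.014], [-0.35, 0.033, -0.936]]
ft_force: [-0.5, 0.3, -0.8]
gripper_width: 0.0412
finger_force: 25.0
t 32.22 pos [ 0.5743 -0.0163  0.1505] j [-0.0513  0.1774  0.009   2.0894  0.0551  0.5177  1.3524] F [-0.5  0.3 -0.8] w 0.041246573739283546 24.99980178923579
 x [-0.9278  0.1298 -0.3497] y [0.1264 0.9914 0.0327] z [ 0.3509 -0.0139 -0.9363]
```

Lowered 141 mm with no contact yet. Continuing gently.

```bash
python3 -m jog '[[30,0.35,0,1,0],[30,0.35,0,1,0],[30,0.35,0,1,0],[30,0,0,0,0],[30,0,0,0,0],[30,0,0,0,0],[30,0,0,0,0],[30,0,0,0,0],[30,0,0,0,0],[30,0,0,0,0]]'; python3 -m jog '[[30,0.35,0,1,0],[30,0,0,0,0],[30,0,0,0,0],[30,0,0,0,0],[30,0,0,0,0],[30,0,0,0,0],[30,0,0,0,0],[30,0,0,0,0],[30,0,0,0,0],[30,0,0,0,0]]'
```

```text
time_s: 33.05
position: [0.5752, -0.0162, 0.148]
orientation: [[-0.927, 0.126, 0.353], [0.13, 0.991, -0.014], [-0.351, 0.033, -0.936]]
ft_force: [-0.2, -0.2, 6.4]
gripper_width: 0.0415
finger_force: 25.0
time_s: 33.88
position: [0.5761, -0.0163, 0.1479]
orientation: [[-0.926, 0.126, 0.355], [0.13, 0.991, -0.014], [-0.353, 0.033, -0.935]]
ft_force: [-0.5, -0.3, 13.3]
gripper_width: 0.0422
finger_force: 25.0
```

The head is on the floor of the crock. I'll ease the pressure, loosen the grip and lean the spoon against the +x rim before letting go.

```bash
python3 -m jog '[[30,-0.5,0,-1.5,0],[30,0,0,0,0],[30,-2,0.3,0.8,0],[30,-2,0.3,0.8,0],[30,-2,0.3,0.8,0],[30,-2,0.3,0.8,0],[30,-2,0.3,0.8,0],[30,-2,0.3,0.8,0],[30,-2,0.3,0.8,0],[30,-2,0.3,0.8,0]]' 6
python3 - <<'E'
from h import *
st()
im,d=viewer.capture("wrist"); cal=viewer.get_calibration("wrist"); a=im
for r in cut_out("wrist","spoon")[:1]:
    P=pts("wrist",r["pixels"],d,cal)
    for lo,hi in ((.16,.2),(.12,.14),(.02,.1)):
        Q=P[(P[:,2]>lo)&(P[:,2]<hi)]
        if len(Q)>5: print(r["p"],np.median(Q,0),Q.max(0)[2],Q.min(0)[2])
P=pts("wrist",d>0,d,cal); Q=P[(P[:,2]>.11)&(P[:,2]<.119)&(np.hypot(P[:,0]-.557,P[:,1]+.02)<.06)]
print("rim",Q.min(0),Q.max(0))
im,d=viewer.capture("scene")
b=cv2.resize(im[150:290,200:340],(384,384),interpolation=cv2.INTER_CUBIC)
cv2.imwrite("pics/p1.png",cv2.resize(np.hstack([a,b]),(800,343))[:,:,::-1])
E
```

```text
time_s: 34.72
position: [0.5918, -0.0159, 0.1473]
orientation: [[-0.928, 0.126, 0.351], [0.13, 0.991, -0.014], [-0.349, 0.033, -0.936]]
ft_force: [-0.2, 0.0, -0.4]
gripper_width: 0.042
finger_force: 6.0
t 34.72 pos [ 0.5918 -0.0159  0.1473] j [-0.0506  0.2128  0.0094  2.0532  0.0534  0.5189  1.3547] F [-0.2  0.  -0.4] w 0.04197918656397611 5.999688716215417
 x [-0.928   0.1298 -0.3493] y [0.1264 0.9914 0.0327] z [ 0.3506 -0.0138 -0.9364]
0.62 [ 0.5846 -0.0167  0.1782] 0.181825792283685 0.16004519478949827
0.62 [ 0.5786 -0.0152  0.1356] 0.1399983692683601 0.12001521333336693
0.62 [ 0.5716 -0.0147  0.0666] 0.09998284066541321 0.02128272760809863
rim [ 0.5148 -0.0568  0.11  ] [0.5929 0.0225 0.119 ]
```

View pics/p1.png

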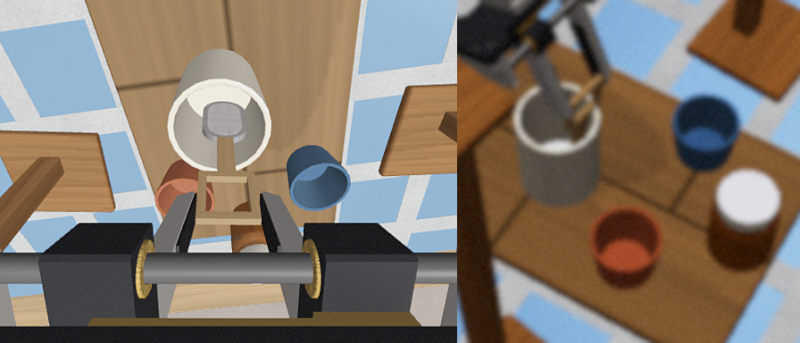

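The spoon stands on the crock floor with its head at (222,120) and leans about 7° toward the far rim, roughly 10 mm short of it. I'll continue the lean.

```bash
python3 -m jog '[[30,-2,0.3,1,0],[30,-2,0.3,1,0],[30,-2,0.3,1,0],[30,-2,0.3,1,0],[30,-2,0.3,1,0],[30,-2,0.3,1,0],[30,-2,0.3,1,0],[30,0,0,0,0],[30,0,0,0,0],[30,0,0,0,0]]' 6
python3 - <<'E'
from h import *
im,d=viewer.capture("wrist"); cal=viewer.get_calibration("wrist"); a=im
for r in cut_out("wrist","spoon")[:1]:
    P=pts("wrist",r["pixels"],d,cal)
    for lo,hi in ((.16,.2),(.11,.12),(.02,.1)):
        Q=P[(P[:,2]>lo)&(P[:,2]<hi)]
        if len(Q)>5: print(r["p"],np.median(Q,0),Q.max(0)[2],Q.min(0)[2])
P=pts("wrist",d>0,d,cal); Q=P[(P[:,2]>.11)&(P[:,2]<.119)&(np.hypot(P[:,0]-.557,P[:,1]+.02)<.06)]
print("rim",Q.min(0),Q.max(0))
E
```

```text
time_s: 35.7
position: [0.6074, -0.0157, 0.1459]
orientation: [[-0.928, 0.126, 0.351], [0.13, 0.991, -0.014], [-0.35, 0.033, -0.936]]
ft_force: [0.2, -0.0, -0.6]
gripper_width: 0.042
finger_force: 6.0
0.96 [ 0.59960991 -0.01622162  0.17625019] 0.1803084550689102 0.16000751655978837
0.96 [ 0.58140669 -0.0139419   0.11506221] 0.11998038749459577 0.11014255459630751
0.96 [ 0.56689595 -0.01274222  0.06729632] 0.09999880331778366 0.020644546664727925
rim [ 0.5146103  -0.05662948  0.11000491] [0.59307652 0.02253708 0.11897376]
```

```bash
python3 -m jog '[[43,0,0,0,0],[44,0,0,0,0],[46,0,0,0,0],[50,0,0,0,0],[56,0,0,0,0],[64,0,0,0,0],[72,0,0,0,0],[80,0,0,0,0],[80,0,0,0,0],[80,0,0,-10,0]]'; python3 -m jog '[[80,0,0,-20,0],[80,0,0,-30,0],[80,0,0,-35,0],[80,0,0,-35,0],[80,0,0,-35,0],[80,0,0,-35,0],[80,0,0,0,0],[80,0,0,0,0],[80,0,0,0,0],[80,0,0,0,0]]'
python3 - <<'E'
from h import *
im,d=viewer.capture("wrist"); cal=viewer.get_calibration("wrist"); a=im
for r in cut_out("wrist","spoon")[:1]:
    P=pts("wrist",r["pixels"],d,cal)
    for lo,hi in ((.16,.2),(.11,.12),(.02,.1)):
        Q=P[(P[:,2]>lo)&(P[:,2]<hi)]
        if len(Q)>5: print(r["p"],np.median(Q,0),Q.max(0)[2],Q.min(0)[2])
P=pts("wrist",d>0,d,cal); Q=P[(P[:,2]>.112)&(P[:,2]<.119)&(np.hypot(P[:,0]-.557,P[:,1]+.02)<.045)]
print("rim",Q.min(0),Q.max(0))
im,d=viewer.capture("scene")
b=cv2.resize(im[0:384,100:484],(384,384))
cv2.imwrite("pics/p2.png",cv2.resize(np.hstack([a,b]),(800,343))[:,:,::-1])
E
```

```text
time_s: 36.63
position: [0.6033, -0.0157, 0.154]
orientation: [[-0.929, 0.127, 0.349], [0.13, 0.991, -0.014], [-0.348, 0.032, -0.937]]
ft_force: [-0.2, -0.7, -0.3]
gripper_width: 0.0796
finger_force: 0.0
time_s: 37.47
position: [0.5369, -0.0131, 0.332]
orientation: [[-0.928, 0.126, 0.349], [0.13, 0.991, -0.014], [-0.348, 0.032, -0.937]]
ft_force: [-0.0, -0.9, -0.3]
gripper_width: 0.0804
finger_force: 0.0
0.79 [ 0.60009714 -0.0153028   0.17321927] 0.17759593649304822 0.16012568352811235
0.79 [ 0.58253914 -0.0154061   0.11507807] 0.11992647837635961 0.11011952635143041
0.79 [ 0.56646531 -0.01308961  0.06209985] 0.09983707113176721 0.020126883306938292
rim [ 0.51494533 -0.05666672  0.11200862] [0.59270069 0.02303397 0.11856874]
```

View pics/p2.png

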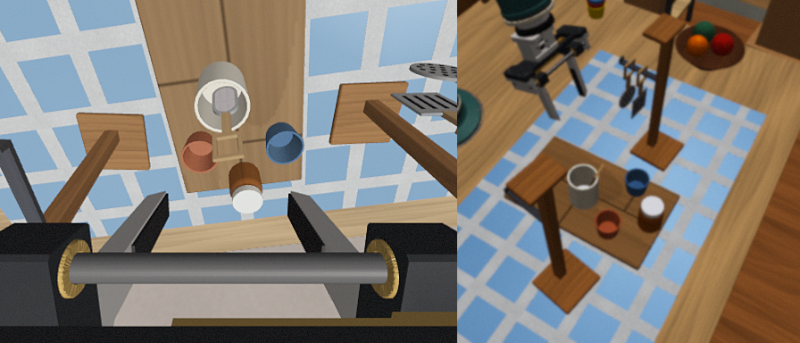

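The spoon stands in the crock leaning on its rim (wrist view (227,110)). Skimmer and turner hang on the spare bar (scene view (632,85)), the crock hasn't moved, and the gripper is clear.

```bash
python3 -c "
from workcell import sign_off
print(sign_off())"
```

```text
the job is handed in; nothing more can be done
None
```

The turner and then the skimmer now hang on the spare hook, and the spoon stands head down in the crock, leaning on its rim; nothing was dropped, the crock, cups and jar are where they were, and I handed the job in at about 37.5 s.

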